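# Clear and raise the sprung drive cover

## Robot

A 6-joint arm with a two-finger parallel gripper is mounted at the origin on the work surface. World frame = base frame: x ahead of the robot, y to its left, z up, the work surface at z = 0. Lengths are in mm, angles in rad, forces in N, time in s.
With the tool pointing down it reaches from about 350 to 875 mm from the base axis. Payload 4.2 kg.
Tool frame: the origin (TCP) lies between the finger pads; the fingertips stand 14 mm ahead of it and the grasp point (between the pads) lies 5 mm behind it; z points along the fingers, y is the line along which they close (so a half turn about z gives the same grasp; the last joint's range is limited). The gripper opens to 85 mm and grips with 20 to 120 N. Pads are 22 mm wide; open, the fingers measure 114 mm over their backs; the gripper's body (76 mm by 85 mm) begins 54 mm behind the grasp point. The pads swing forward as they close: fully open they stand 13 mm farther back than shut.
Start: joints at [-0.963, 0.385, 0.008, 0, -1.194, -0.259], TCP at [213.621, -587.337, 207.012] pointing down, gripper open.
Joint ranges: [-3.14, 3.14], [-1.21, 2.06], [-1.07, 1.41], [-3.16, 2.05], [-2.99, -0.16], [-3.1, 3.1]. Speed limits (rad/s): [2.79, 2.79, 3.14, 3.14, 3.14, 3.14].

## Interface

Orientations are given as a unit quaternion [x, y, z, w].
In Python, from bench import * gives the robot as it stands.
- The arm moves only by the tool carry_out, never from a script. Its argument "motion" is a list of rows, each a list of 7 numbers: the turn, a rotation vector about the tool's x, y, z in rad, then the shift along the tool's x, y, z in mm, then the opening, from -1 (shut) to 1 (fully open), so that 0 is half open. A call has 1 to 5 rows; each row is the pose to reach, as a shift and turn from the pose commanded when the call began, along the tool's axes at that moment; what a row does not reach only later rows make up. A row lasts 1/8 s, in which the tool goes at most 62.5 mm and 10.7 degrees, less where a joint would pass 70% of its speed; a pose out of reach is approached as far as the arm can. A call with a gripper value outside its range is refused whole. The fingers move at their own pace and stop on an object; the grip force is fixed at half the most. Time passes only in rows, so rows that repeat a pose let the fingers close. It gives the time, the measured TCP pose, the force, the opening and the grip force at its end, in the units of the state.
- read_state(): the state, without advancing time (a new reading comes with each control period).
- get_image(name): name is "scene" or "top" or "wrist"; returns a dict with "color" (400x640x3 uint8, blue, green, red), "mtx" (3x3 intrinsics, pixels), "position" and "orientation" of the camera in the world. Camera axes: x right, y down, z forward; pixel columns grow to the right and rows downward; lengths in mm; the calibration is good to about 2 mm. A picture is of the moment at which its call begins. There is no depth.
- job_done(): hands the job in; it is judged then, once.
The state is a dict: "clock": time; "joints": joint angles; "joint_vel": joint speeds; "joint_efforts": joint torques, N m; "position": TCP position; "ee_rot": TCP orientation; "contact_force": force on the tool from outside, world axes, zero at the start; "wrist_torque": the same for the moment, N m; "gripper_width": finger opening in mm; "grasp_force": force on a finger pad.
Only numpy, scipy, OpenCV 4.12 (cv2) and the standard library are available. Lean on these libraries where they do the work, as an engineer would, in place of code of your own. Each camera call takes 0.05 s, during which the arm holds its last target. There are 200 camera calls.

## Task

Two wood offcuts lie on the shut, sprung cover of the green drive housing: put both into the empty scrap bin first. Then lift the cover (it has a wooden grip) against its spring until it slopes at the same angle as the steel setting arm beside it, and finish while holding it still there - do not let go. Do not shift the setting arm, and leave everything else on the bench where it is.

Things in the scene. Friction and masses are not known exactly. Their poses are not given: they have to be found in the camera images.
- housing: fixed green metal drive housing, a box 200 (x) x 200 (y) x 100 mm high with a foot flange 225 x 230 mm; origin at the centre of its underside; the cover is hinged along its far (+x) upper rim and the grip is at its near (-x) edge. On its +y side a thin upright quadrant plate with black ticks stands between cover and setting arm, 108 mm from the middle
- hinge (a point): point on the hinge line, midway across the housing, 100 mm above the bench, at (100, 0, 100) mm in the housing's frame; the hinge line runs along the housing's y axis; both cover and setting arm turn about it
- cover (a joint): angle of the sprung cover in rad: 0 shut (level), growing as its near edge rises, stop at 1.2. A green plate 206 (from the hinge towards -x) x 204 x 8 mm; shut, its underside lies at hinge height and its top 108 mm above the bench. About 0.5 kg; the spring adds 0.6 Nm plus 1.2 Nm per rad, so lifting takes about 5 to 11 N at the grip; it falls shut when let go
- cover_grip (a point): centre of the cover's wooden grip, a round bar 40 mm long, 20 mm thick, lying along y on one central post 14 x 12 mm; 183 mm from the hinge, 40 mm above the cover's underside (shut: 140 mm above the bench). Pinched from above by its end faces it pivots in the fingers; or pinch across its thickness. Axes of the cover: x in its plane towards the hinge, y along the hinge, z out of its top
- marker (a joint): angle of the steel setting arm in rad, measured as the cover's (0 level); it sits stiffly between 0.35 and 0.65. The cover is right when joint cover equals joint marker
- marker_tip (a point): black ball of 16 mm at the tip of the setting arm, 128 mm from the hinge line. The arm is a bare steel bar 9 mm thick beside the cover's +y edge, 118 mm from the middle, rising from the hinge towards the near side; axes like the cover's when both have the same angle
- offcut_square: loose pale wood offcut, a block 34 (x) x 42 (y) x 24 mm high with a round stub 22 mm wide and 12 mm high on top; 35 g; origin at the centre of its underside. Lies on the shut cover
- offcut_round: loose pale turned wood offcut, an upright cylinder 34 mm across and 34 mm high with a groove (26 mm across) round it at 21 mm height; 30 g; origin at the centre of its underside. Stands on the shut cover
- bin_in (a point): centre of the inner floor of the empty, dark steel scrap bin, a fixed open box 180 x 180 mm and 80 mm high with 5 mm walls and floor (inside 170 x 170); axes along its sides. To the left or right of the housing
- tray: fixed shallow dark wooden tray 170 x 170 x 30 mm with small parts in it (up to 38 mm high); not the bin; origin at the centre of its underside; on the other side of the housing
- bowl: loose turned wood bowl, 110 mm across, 50 mm high; leave it
- spray: loose white can, 58 mm across, 170 mm high; leave it
- jar: loose amber jar, 68 mm across, 90 mm high; leave it
- sander: loose cork sanding block 100 x 60 x 35 mm; leave it
- gouge: loose turning tool, 220 mm long, lying; leave it
- mallet: loose wooden mallet, 240 mm long, head 76 mm thick, lying; leave it
- faceplate: loose steel faceplate, 90 mm across, 30 mm high; leave it
Things that resemble listed ones, but are neither listed nor needed, are in the scene too. What is shaped like the offcut_square but black or red is not meant.

How it is judged (in metres and radians):
On the way:
1. both offcuts lie in the scrap bin while the cover is still shut (x of offcut_square in the frame of bin_in between -0.09 and 0.09 m and y of offcut_square in the frame of bin_in between -0.09 and 0.09 m and z of offcut_square in the frame of bin_in between -0.02 and 0.06 m and x of offcut_round in the frame of bin_in between -0.09 and 0.09 m and y of offcut_round in the frame of bin_in between -0.09 and 0.09 m and z of offcut_round in the frame of bin_in between -0.02 and 0.06 m and linear speed of each of offcut_square, offcut_round below 0.1 m/s and value of joint cover below 0.08 rad), for 0.2 s.
At the end, for the whole second after the job is handed in: The robot's fingers hold the raised cover still (contact over 2 N, under 0.1 rad/s), its slope within 0.08 rad (about 4.5 degrees) of the setting arm's, and both offcuts are in the scrap bin (x of offcut_square in the frame of bin_in between -0.09 and 0.09 m and y of offcut_square in the frame of bin_in between -0.09 and 0.09 m and z of offcut_square in the frame of bin_in between -0.02 and 0.06 m and x of offcut_round in the frame of bin_in between -0.09 and 0.09 m and y of offcut_round in the frame of bin_in between -0.09 and 0.09 m and z of offcut_round in the frame of bin_in between -0.02 and 0.06 m and angle between the x axis of cover_grip and the x axis of marker_tip, either way round below 0.08 rad and value of joint cover above 0.2 rad and velocity of joint cover between -0.1 and 0.1 rad/s and contact force between the fingers and cover above 2 N); the arm keeps its last pose, push and grip.
It fails at once if the cover is raised (over 0.15 rad) before both offcuts are in the bin (value of joint cover above 0.15 rad and not (x of offcut_square in the frame of bin_in between -0.09 and 0.09 m and y of offcut_square in the frame of bin_in between -0.09 and 0.09 m and z of offcut_square in the frame of bin_in between -0.02 and 0.06 m and x of offcut_round in the frame of bin_in between -0.09 and 0.09 m and y of offcut_round in the frame of bin_in between -0.09 and 0.09 m and z of offcut_round in the frame of bin_in between -0.02 and 0.06 m)).
It fails at once if the setting arm is shifted (its tip by over 8 mm) (distance of marker_tip from where it was at the start of the episode above 0.008 m).
It fails at once if a bystander is moved by over 40 mm (distance of any of bowl, spray, jar, sander, gouge, mallet, faceplate from where it was at the start of the episode above 0.04 m).
It also fails if it takes over 69 s, if anything falls off the work surface, if the arm or the gripper's body presses on something with over 40 N, if the wrist force passes 120 N, or if a joint passes its speed limit or range.

## Working session

There is one attempt and no reset: what is moved stays moved. The work goes in short steps, Python scripts to look and compute and a tool call to move; the robot and the scene stay as the last step left them, time stands still between calls to the robot, and variables do not carry over. Pictures are saved under pics/ and viewed, at most 10 in all, crops included, and the job is handed in when it is done.

Besides the shell and the picture viewer there is one more tool, called after "Call:" by a JSON object that holds its "op" and its "data", one argument or row to a line. carry_out: Moves the arm, as the interface text tells. Its arguments: {"type":"object","properties":{"motion":{"type":"array"}},"required":["motion"]}

```bash
mkdir -p pics; python3 - <<'E'
from bench import *
import cv2,json,pickle
s=read_state();print({k:s[k] for k in('clock','position','ee_rot','gripper_width')})
for n in('scene','top'):
    d=get_image(n);cv2.imwrite(f'pics/{n}0.png',d['color']);pickle.dump(d,open(f'{n}0.pkl','wb'));print(n,d['mtx'],d['position'],d['orientation'])
E
```

```text
{'clock': 0.0, 'position': array([ 213.40936269, -586.74547119,  205.91252247]), 'ee_rot': array([-1.73458416e-01,  9.84840566e-01,  1.08310987e-03, -2.53977725e-04]), 'gripper_width': 85.48753140397393}
scene [[517.89560567   0.         315.64601205]
 [  0.         517.89560567 189.08160354]
 [  0.           0.           1.        ]] [1499.54596445 -409.36498165 1384.05154554] [ 0.78577184  0.52251549 -0.17519756 -0.28079528]
top [[411.39241561   0.         317.43038093]
 [  0.         411.39241561 197.59159647]
 [  0.           0.           1.        ]] [ 459.85080572   37.03015244 1652.82319637] [ 0.71397109 -0.69877168  0.03722201 -0.0240406 ]
```

View pics/scene0.png

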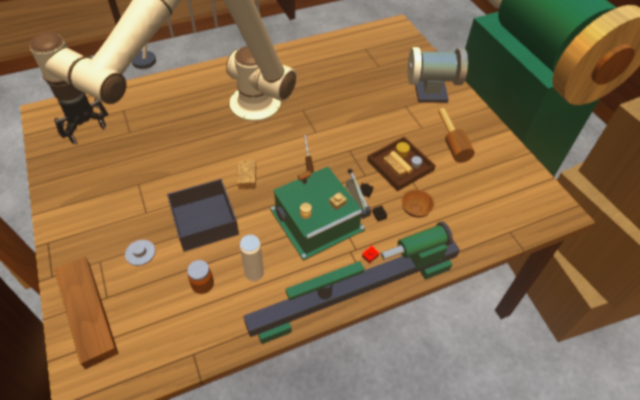

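View pics/top0.png

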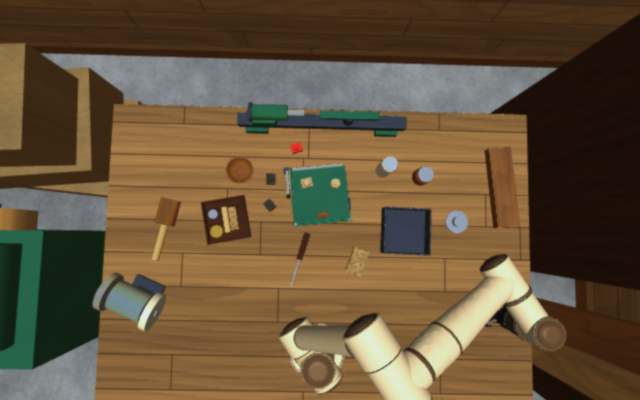

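The scene picture shows the green housing in the middle. In the top picture:
- Cover: about (320,195), with its grip at about (323,215).
- Pale offcuts on the cover: square with stub at about (307,183), round at about (336,183).
- Lookalikes: black blocks at (270,179) and (270,205), and a red one at (297,148). They lie on the bench and are black or red, so they are not meant.
- Bin: the empty dark box at (406,231). The tray, with parts in it, is at (226,219).

Next I'll measure these and take one enlarged crop to confirm.

```bash
cat > h.py <<'E'
import numpy as np,cv2,pickle
from scipy.spatial.transform import Rotation as R
def ray(d,uv):
    v=R.from_quat(d['orientation']).apply(np.linalg.inv(d['mtx'])@[uv[0],uv[1],1]); return np.array(d['position']),v
def onz(d,uv,z):
    o,v=ray(d,uv); return o+v*(z-o[2])/v[2]
def proj(d,p):
    q=d['mtx']@R.from_quat(d['orientation']).inv().apply(np.array(p)-d['position']); return q[:2]/q[2]
def tool(s,p):  # world point -> shift in tool axes
    return R.from_quat(s['ee_rot']).inv().apply(np.array(p)-s['position'])
E
python3 - <<'E'
from h import *
t=pickle.load(open('top0.pkl','rb'));im=t['color']
hsv=cv2.cvtColor(im,cv2.COLOR_BGR2HSV)
def comps(m,x0,y0,x1,y1,a=15):
    k=np.zeros(m.shape,np.uint8);k[y0:y1,x0:x1]=m[y0:y1,x0:x1]
    for c in cv2.findContours(k,0,2)[0]:
        if cv2.contourArea(c)>=a: yield cv2.minAreaRect(c),cv2.contourArea(c)
print('green');
for r,a in comps(cv2.inRange(hsv,(65,90,30),(95,255,255)),270,155,370,240,300): print(r,a,onz(t,r[0],105).round(),[onz(t,p,105)[:2].round() for p in cv2.boxPoints(r)])
print('pale')
for r,a in comps(cv2.inRange(hsv,(10,60,150),(30,200,255)),292,166,350,222): print(r,a,onz(t,r[0],135).round())
print('grip')
for r,a in comps(cv2.inRange(hsv,(0,100,60),(18,255,170)),300,200,348,224): print(r,a,onz(t,r[0],145).round())
print('bin')
for r,a in comps(cv2.inRange(hsv,(0,0,0),(180,140,90)),375,200,436,262,200): print(r,a,onz(t,r[0],60).round(),[onz(t,p,80)[:2].round() for p in cv2.boxPoints(r)])
c=cv2.resize(im[140:270,250:440],None,fx=4.2,fy=4.2,interpolation=2);cv2.imwrite('pics/c1.png',c)
E
```

```text
green
((319.38525390625, 195.23770141601562), (55.407875061035156, 55.95108413696289), 84.80557250976562) 2892.0 [604.   2. 105.] [array([697., 119.]), array([721., -92.]), array([ 512., -114.]), array([488.,  95.])]
pale
((335.0, 183.0), (8.0, 8.0), 90.0) 49.5 [648. -54. 135.]
((306.0588684082031, 182.23529052734375), (8.246211051940918, 9.701424598693848), 75.96376037597656) 64.0 [648.  53. 135.]
((347.5, 173.5), (15.0, 3.0), 90.0) 24.0 [ 685. -100.  135.]
grip
((322.4692077636719, 214.25387573242188), (4.589285373687744, 9.302604675292969), 82.87498474121094) 33.0 [530.  -9. 145.]
bin
((405.5820617675781, 230.6122589111328), (50.73468017578125, 46.26064682006836), 2.4895529747009277) 2217.5 [ 478. -336.   60.] [array([ 392., -230.]), array([ 568., -237.]), array([ 564., -433.]), array([ 387., -424.])]
```

View pics/c1.png

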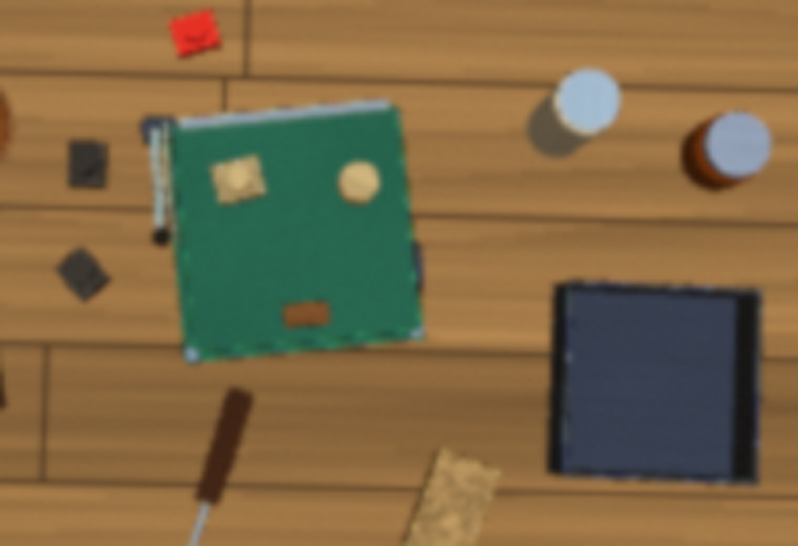

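Crop: the pale block with a stub at (238,179) is the square offcut, and the pale disc at (359,182) is the round one. The grip is at (306,314). The setting arm runs from (155,128) to the black ball at (161,236). The bin is empty and the gouge lies in front of the housing. I'll move to a view pose over the cover.

Call:
{"op": "carry_out", "data": {
  "motion": [
    [0,0,0.05,-40,30,-40,1],
    [0,0,0.1,-90,65,-80,1],
    [0,0,0.15,-138,100,-94,1],
    [0,0,0.2,-186,135,-94,1],
    [0,0,0.24,-236,170,-94,1]
  ]
}}

```text
clock: 0.72
position: [375.2, -349.2, 301.2]
ee_rot: [-0.054, 0.999, -0.0, 0.0]
contact_force: [1.4, -0.8, -0.2]
gripper_width: 85.4
grasp_force: 0.0
```

```bash
cat >> h.py <<'E'
def go(s,p,yang=None): # shift/turn to a tool-down pose with tool y at world angle yang
    M=R.from_quat(s['ee_rot'])
    print('pos',np.round(s['position'],1),'shift',tool(s,p).round(1),end=' ')
    if yang is not None:
        best=min((R.from_matrix(np.c_[np.cross(y,[0,0,-1]),y,[0,0,-1]]) for y in (q*np.array([np.cos(yang),np.sin(yang),0]) for q in(1,-1))),key=lambda T:(M.inv()*T).magnitude())
        print('turn',(M.inv()*best).as_rotvec().round(3))
    else: print()
E
python3 - <<'E'
from h import *; from bench import *
t=pickle.load(open('top0.pkl','rb'));sc=pickle.load(open('scene0.pkl','rb'))
s=read_state();print(s['clock']);go(s,[600,-20,300],np.pi/2+.11)
# setting-arm tip: dark ball in scene view near predicted
for th in(.35,.5,.65):
    h=np.array([712,11,100]);ex=np.array([np.cos(.11),np.sin(.11),0]);ey=np.array([-ex[1],ex[0],0])
    p=h-128*np.cos(th)*ex+118*ey+[0,0,128*np.sin(th)]; print(th,p.round(),proj(t,p).round(1),proj(sc,p).round(1))
for n,d,b in(('top',t,(283,188,294,202)),('scene',sc,(335,165,365,215))):
    g=cv2.cvtColor(d['color'],6)[b[1]:b[3],b[0]:b[2]];print(n);
    print(g) if n=='top' else cv2.imwrite('pics/c2.png',cv2.resize(d['color'][160:260,260:400],None,fx=5,fy=5,interpolation=2))
E
```

```text
0.725
pos [ 375.2 -349.2  301.2] shift [-258.7  303.3    1.4] turn [-0.     0.001 -0.003]
0.35 [580. 115. 144.] [288.8 200.1] [347.  174.4]
0.5 [587. 116. 161.] [288.4 197.6] [348.7 172.5]
0.65 [598. 117. 177.] [288.  194.3] [350.9 171.4]
top
[[116 116 116 127 150 148 124 118  87  69  77]
 [ 98  98 101 118 148 144 110 109  87  79  82]
 [101 101 103 120 149 141 105 103  94  85  88]
 [118 118 119 134 157 145 113 106  99  89  89]
 [124 124 125 138 158 146 113 101  99  87  85]
 [124 125 125 129 138 127  98  94 104  88  82]
 [122 123 120 110  93  75  66  89 106  89  79]
 [120 119 110  82  52  37  42  73  94  83  76]
 [117 116 105  69  37  33  37  66  91  83  74]
 [115 114 105  76  47  36  49  80  95  85  76]
 [119 117 115 102  84  72  78  99  97  82  74]
 [123 123 123 121 115 111 113 114 100  83  77]
 [125 125 125 125 125 124 124 118 100  83  82]
 [123 123 124 123 124 124 123 117  97  82  83]]
scene
```

View pics/c2.png

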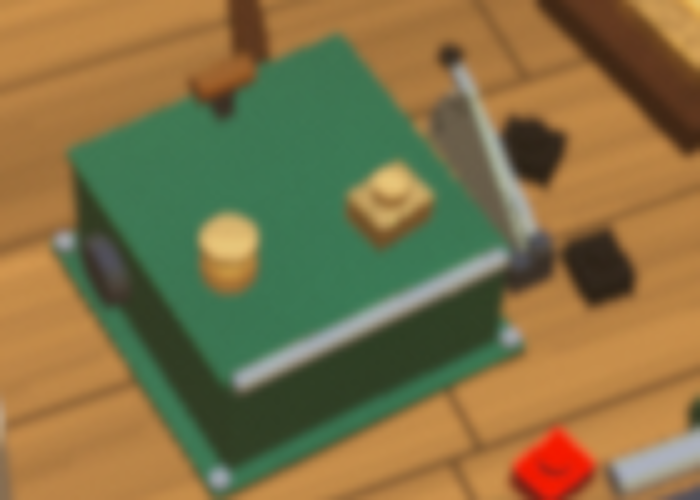

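The scene crop shows the ball at (452,53), i.e. image (350.4,170.6). Both offcuts, the grip at (225,78) and the setting arm are clear of each other. The setting arm is at about 0.57 rad, to be refined from close by.

Call:
{"op": "carry_out", "data": {
  "motion": [
    [0,0,0,-39,45,0,1],
    [0,0,0,-78,90,0,1],
    [0,0,0,-117,135,0,1],
    [0,0,0,-156,180,0,1],
    [0,0,0,-195,225,0,1]
  ]
}}

```text
clock: 1.35
position: [544.4, -104.3, 300.7]
ee_rot: [-0.055, 0.999, 0.0, -0.0]
contact_force: [0.9, -0.5, 0.2]
gripper_width: 85.3
grasp_force: 0.0
```

Call:
{"op": "carry_out", "data": {
  "motion": [
    [0,0,0,-35,40,0,1],
    [0,0,0,-64,78,0,1],
    [0,0,0,-64,78,0,1],
    [0,0,0,-64,78,0,1]
  ]
}}

```text
clock: 1.85
position: [598.6, -21.8, 300.4]
ee_rot: [-0.055, 0.999, -0.0, -0.001]
contact_force: [-0.1, -0.1, -0.8]
gripper_width: 85.4
grasp_force: 0.0
```

```bash
python3 - <<'E'
from h import *; from bench import *
s=read_state();print(s['clock'],s['position'])
d=get_image('wrist');pickle.dump(d,open('w1.pkl','wb'));cv2.imwrite('pics/w1.png',d['color']);print(d['position'],R.from_quat(d['orientation']).as_matrix().round(2))
E
```

```text
1.85 [598.63299964 -21.76674012 300.39884168]
[517.32858952 -31.89930119 466.68437029] [[-0.11  0.94  0.32]
 [ 0.99  0.1   0.03]
 [-0.    0.32 -0.95]]
```

View pics/w1.png

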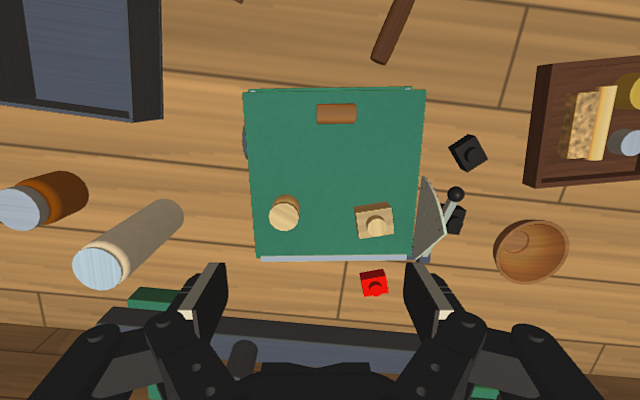

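Wrist view: round offcut top at (284,215), square offcut at (375,220) with its stub at (376,226), grip at (336,113), marker ball at (456,194). Spray and jar are on the left, and the bin is at the upper left.

```bash
python3 - <<'E'
from h import *; from bench import *
d=pickle.load(open('w1.pkl','rb'));t=pickle.load(open('top0.pkl','rb'));sc=pickle.load(open('scene0.pkl','rb'))
hsv=cv2.cvtColor(d['color'],cv2.COLOR_BGR2HSV)
ng=cv2.bitwise_not(cv2.inRange(hsv,(65,90,30),(95,255,255)))
for n,b,z in(('round',(258,180,312,245),125),('square',(340,190,408,250),125),('grip',(305,95,368,130),150)):
    k=np.zeros_like(ng);k[b[1]:b[3],b[0]:b[2]]=ng[b[1]:b[3],b[0]:b[2]]
    c=max(cv2.findContours(k,0,2)[0],key=cv2.contourArea);r=cv2.minAreaRect(c);p=cv2.boxPoints(r)
    W=np.array([onz(d,q,z)[:2] for q in p]);print(n,np.round(r[0],1),np.round(r[1],1),round(r[2],1),cv2.boundingRect(c),onz(d,r[0],z).round(1),W.round().tolist())
print('round top',onz(d,(284.5,216.5),142).round(1),'stub',onz(d,(376,227),144).round(1))
# cover edges: angle of hinge bar & near edge
for a,b in(((246,91),(425,91)),): print('near edge',onz(d,a,108).round(),onz(d,b,108).round())
print('hinge',onz(d,(259,256),108).round(),onz(d,(412,258),108).round())
# ball triangulation
k=cv2.inRange(hsv,(0,0,0),(180,255,70));k[:,:443]=0;k[:,472:]=0;k[:182]=0;k[206:]=0
M=cv2.moments(k);wb=(M['m10']/M['m00'],M['m01']/M['m00']);print('ball px',wb)
def tri(L):
    A=np.zeros((3,3));B=np.zeros(3)
    for q,uv in L:
        o,v=ray(q,uv);v/=np.linalg.norm(v);P=np.eye(3)-np.outer(v,v);A+=P;B+=P@o
    return np.linalg.solve(A,B)
print(tri([(t,(288.1,196.1)),(d,wb)]),tri([(sc,(350.4,170.6)),(d,wb)]),tri([(sc,(350.4,170.6)),(t,(288.1,196.1)),(d,wb)]))
E
```

```text
round [284.2 212.1] [30.1 37.4] 14.0 (268, 194, 33, 37) [648.3 -54.3 125. ] [[669.0, -76.0], [623.0, -68.0], [628.0, -34.0], [675.0, -40.0]]
square [373.9 219.6] [33.9 38.3] 81.3 (353, 201, 42, 38) [646.2  52.6 125. ] [[632.0, 25.0], [620.0, 67.0], [661.0, 82.0], [674.0, 37.0]]
grip [336. 113.] [20. 40.] 90.0 (316, 103, 41, 21) [529.1 -10.  150. ] [[522.0, -31.0], [518.0, 8.0], [536.0, 11.0], [541.0, -29.0]]
round top [647.1 -52.5 142. ] stub [647.7  51.8 144. ]
near edge [ 518. -108.  108.] [497.  87. 108.]
hinge [719. -83. 108.] [700. 115. 108.]
ball px (455.0670103092784, 193.95876288659792)
[591.9948778  116.60432958 172.66013612] [592.00175773 117.39985537 173.67760417] [591.91337134 117.05871055 173.90145497]
```

Call:
{"op": "carry_out", "data": {
  "motion": [
    [0,0,0,-30,-24,40,0.5],
    [0,0,0,-45,-36,90,0.5],
    [0,0,0,-45,-36,130,0.5],
    [0,0,0,-45,-36,160,0.5],
    [0,0,0,-45,-36,160,0.5]
  ]
}}

```text
clock: 2.52
position: [645.4, -54.1, 138.7]
ee_rot: [-0.053, 0.999, -0.0, -0.003]
contact_force: [-0.1, -0.1, 0.3]
gripper_width: 64.0
grasp_force: 0.0
```

```bash
python3 - <<'E'
from h import *; from bench import *
s=read_state();print(s['clock'],s['gripper_width']);go(s,[647.5,-53,124],np.pi/2+.11)
E
```

```text
2.525 63.99173707094183
pos [645.4 -54.1 138.7] shift [-2.3  0.9 14.7] turn [ 0.    -0.006 -0.003]
```

Call:
{"op": "carry_out", "data": {
  "motion": [
    [0,0,0,-2,1,13,0.5],
    [0,0,0,-2,1,13,-0.6],
    [0,0,0,-2,1,13,-0.6],
    [0,0,0,-2,1,13,-0.6],
    [0,0,0,-2,1,13,-0.6]
  ]
}}

```text
clock: 3.15
position: [649.7, -51.3, 128.4]
ee_rot: [-0.054, 0.999, 0.0, 0.0]
contact_force: [0.4, 0.3, -0.8]
gripper_width: 16.8
grasp_force: 0.0
```

```bash
python3 - <<'E'
from h import *; from bench import *
s=read_state();print(s['clock'],s['gripper_width'],s['position'])
d=get_image('wrist');pickle.dump(d,open('w2.pkl','wb'));cv2.imwrite('pics/w2.png',d['color'])
E
```

```text
3.15 16.83550840729645 [649.72171406 -51.30721326 128.43886944]
```

View pics/w2.png

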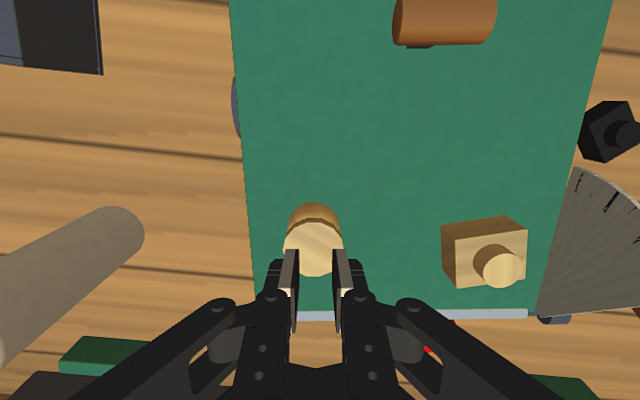

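The wrist view shows the round offcut still upright, its top at about (314,248), just on the -x side of the closed fingers. It slipped out of the grasp. I'll re-measure it and the square (front face at (490,255)).

```bash
python3 - <<'E'
from h import *; from bench import *
d=pickle.load(open('w2.pkl','rb'));s=read_state();print(d['position'])
# round: left/right silhouette & top ellipse: width at v~245; far rim of body bottom at (314,203)
for uv,z in(((284,245),142),((344,245),142),((314,246),142),((314,203),115),((314,276),142)): print(uv,onz(d,uv,z).round(1))
for uv in((457,237),(527,230),(527,278),(457,289)): print('sq',onz(d,uv,132).round(1))
print('tcp px',proj(d,s['position']),proj(d,s['position']-np.array([0,0,14])))
E
```

```text
[568.06471982 -61.46407266 294.55250015]
(284, 245) [646.2 -70.1 142. ]
(344, 245) [642.6 -37.4 142. ]
(314, 246) [645.  -53.7 142. ]
(314, 203) [629.4 -55.5 115. ]
(314, 276) [663.8 -51.6 142. ]
sq [635.2  28.5 132. ]
sq [626.5  67.3 132. ]
sq [657.3  77.7 132. ]
sq [669.6  37.5 132. ]
tcp px [317.18606585 243.0517307 ] [317.05080386 233.24319137]
```

```bash
python3 - <<'E'
from h import *; from bench import *
s=read_state();d=get_image('scene');w=pickle.load(open('w2.pkl','rb'));print(w['mtx'])
for h in(-14,0,5,54): print(h,proj(d,s['position']+[0,0,h]).round(1),proj(w,s['position']+[0,0,h]).round(1))
p=proj(d,s['position']-np.array([0,0,14]));x,y=map(int,p)
c=cv2.resize(d['color'][y-50:y+35,x-55:x+55],None,fx=6,fy=6,interpolation=2)
for h in(-14,0,54):
    q=(proj(d,s['position']+[0,0,h])-[x-55,y-50])*6;cv2.circle(c,tuple(int(a) for a in q),3,(0,0,255),-1)
cv2.imwrite('pics/s2.png',c)
E
```

```text
[[308.61869778   0.         315.21658141]
 [  0.         308.61869778 202.21710897]
 [  0.           0.           1.        ]]
-14 [306.6 213. ] [317.1 233.2]
0 [306.6 210.3] [317.2 243.1]
5 [306.6 209.3] [317.2 246.9]
54 [306.7 199.3] [318.  299.2]
```

View pics/s2.png

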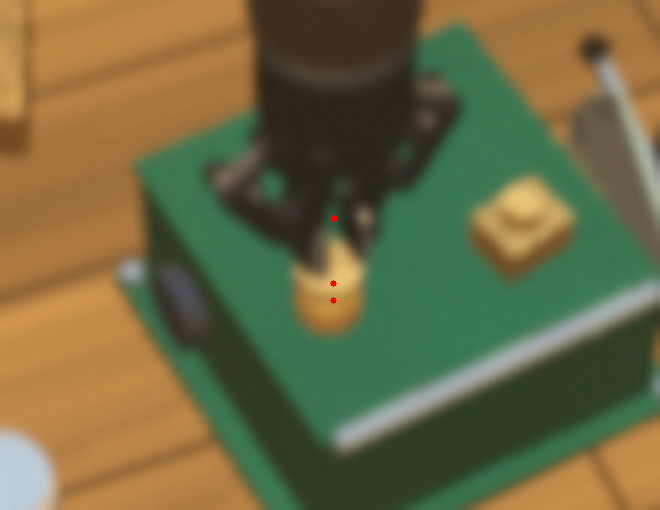

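The scene crop shows the closed fingertips at about (335,260), just above the round offcut's top. So the real tips sit about 20 mm above the reported TCP, not 14 mm below it. I'll reopen and go lower in steps, watching the force.

Call:
{"op": "carry_out", "data": {
  "motion": [
    [0,0,0,3,-2,-3,0.5],
    [0,0,0,3,-2,-3,0.5],
    [0,0,0,3,-2,10,0.5],
    [0,0,0,3,-2,20,0.5],
    [0,0,0,3,-2,20,0.5]
  ]
}}

```text
clock: 3.88
position: [645.7, -53.8, 106.1]
ee_rot: [-0.054, 0.999, -0.0, -0.002]
contact_force: [-0.1, -0.4, -0.1]
gripper_width: 64.0
grasp_force: 0.0
```

Call:
{"op": "carry_out", "data": {
  "motion": [
    [0,0,0,0,0,6,0.5],
    [0,0,0,0,0,11,0.5]
  ]
}}

```text
clock: 4.12
position: [646.9, -53.7, 96.7]
ee_rot: [-0.054, 0.999, 0.0, 0.0]
contact_force: [0.2, 0.3, -0.2]
gripper_width: 64.3
grasp_force: 0.0
```

No contact so far, so the tips should be about 9 mm above the cover. Closing now.

Call:
{"op": "carry_out", "data": {
  "motion": [
    [0,0,0,0,0,13,-0.6],
    [0,0,0,0,0,13,-0.6],
    [0,0,0,0,0,13,-0.6],
    [0,0,0,0,0,13,-0.6],
    [0,0,0,0,0,13,-0.6]
  ]
}}

```text
clock: 4.75
position: [646.7, -53.6, 84.0]
ee_rot: [-0.054, 0.999, 0.0, -0.0]
contact_force: [0.8, 0.1, -1.0]
gripper_width: 32.3
grasp_force: 59.4
```

Grasped: 59 N at 32 mm, with the object's bottom at about TCP+24. I'll lift and carry it to the bin.

Call:
{"op": "carry_out", "data": {
  "motion": [
    [0,0,0,0,0,-45,-0.6],
    [0,0,0,10,-15,-90,-0.6],
    [0,0,0,40,-58,-90,-0.6],
    [0,0,0,75,-108,-90,-0.6],
    [0,0,0,110,-159,-90,-0.6]
  ]
}}

```text
clock: 5.38
position: [553.8, -224.8, 174.3]
ee_rot: [-0.055, 0.998, -0.0, 0.0]
contact_force: [0.6, -0.7, -0.9]
gripper_width: 32.3
grasp_force: 59.6
```

Call:
{"op": "carry_out", "data": {
  "motion": [
    [0,0,0,35,-50,0,-0.6],
    [0,0,0,65,-95,0,-0.6],
    [0,0,0,90,-133,0,-0.6],
    [0,0,0,90,-133,0,-0.6]
  ]
}}

```text
clock: 5.88
position: [477.9, -368.0, 173.9]
ee_rot: [-0.052, 0.999, -0.0, -0.0]
contact_force: [-0.1, 0.5, -0.6]
gripper_width: 32.3
grasp_force: 59.6
```

```bash
python3 - <<'E'
from h import *; from bench import *
s=read_state();print(s['clock'],s['gripper_width'],s['grasp_force']);go(s,[478,-365,15],np.pi/2+.11)
d=get_image('wrist');pickle.dump(d,open('w3.pkl','wb'));cv2.imwrite('pics/w3.png',d['color'])
E
```

```text
5.875 32.3166685047357 59.61067235679366
pos [ 477.9 -368.   173.9] shift [ -0.4   3.  158.9] turn [-0.    -0.    -0.006]
```

View pics/w3.png

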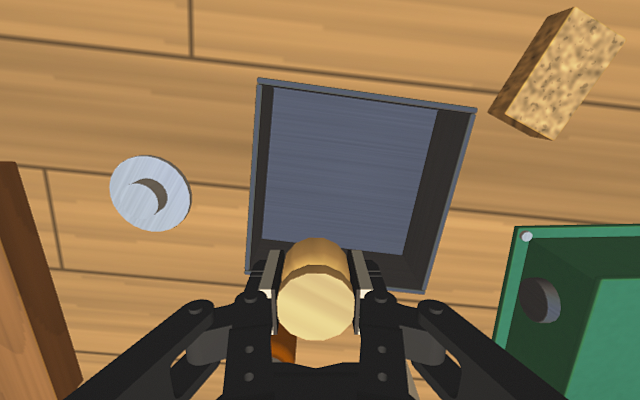

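The wrist view shows the round offcut in the fingers at (317,300). The bin rim corners are at (259,79), (476,108), (425,292) and (248,272).

```bash
python3 - <<'E'
from h import *
d=pickle.load(open('w3.pkl','rb'))
P=np.array([onz(d,u,80)[:2] for u in((259,79),(476,108),(425,292),(248,272))]);print(P.round(),P.mean(0))
E
```

```text
[[ 387. -423.]
 [ 391. -248.]
 [ 566. -251.]
 [ 562. -426.]] [ 476.3907406  -336.83132706]
```

Call:
{"op": "carry_out", "data": {
  "motion": [
    [0,0,0,25,26,45,-0.6],
    [0,0,0,25,26,95,-0.6],
    [0,0,0,25,26,145,-0.6],
    [0,0,0,25,26,155,-0.6],
    [0,0,0,25,26,155,-0.6]
  ]
}}

```text
clock: 6.55
position: [453.0, -342.3, 19.5]
ee_rot: [-0.055, 0.998, -0.0, 0.0]
contact_force: [0.7, 0.5, 0.2]
gripper_width: 32.4
grasp_force: 59.7
```

Call:
{"op": "carry_out", "data": {
  "motion": [
    [0,0,0,0,0,0,0.1],
    [0,0,0,0,0,0,0.1],
    [0,0,0,0,0,0,0.1],
    [0,0,0,0,0,-50,0.1],
    [0,0,0,0,0,-110,0.1]
  ]
}}

```text
clock: 7.18
position: [451.1, -342.3, 129.6]
ee_rot: [-0.054, 0.999, 0.001, -0.001]
contact_force: [1.4, -1.3, -0.0]
gripper_width: 47.3
grasp_force: 0.0
```

Call:
{"op": "carry_out", "data": {
  "motion": [
    [0,0,0,-30,25,-40,0.5],
    [0,0,0,-65,75,-60,0.5],
    [0,0,0,-100,125,-60,0.5],
    [0,0,0,-135,175,-60,0.5],
    [0,0,0,-160,225,-60,0.5]
  ]
}}

```text
clock: 7.8
position: [587.5, -99.6, 189.5]
ee_rot: [-0.054, 0.999, 0.0, 0.001]
contact_force: [0.7, -0.9, -0.1]
gripper_width: 64.2
grasp_force: 0.0
```

```bash
python3 - <<'E'
from h import *; from bench import *
s=read_state();print(s['clock'],s['gripper_width']);go(s,[647.5,52,190],.24)
go(s,[647.5,52,190],.24+np.pi/2)
print(s['joints'])
E
```

```text
7.8 64.15575848676804
pos [587.5 -99.6 189.5] shift [-76.1 144.2  -0.4] turn [1.00e-03 1.00e-03 1.44e+00]
pos [587.5 -99.6 189.5] shift [-76.1 144.2  -0.4] turn [-0.     0.001 -0.131]
[ 1.03494404e-01  3.47441668e-01 -9.40249866e-02  3.15033371e-05
 -1.12814007e+00 -1.56543992e+00]
```

The round offcut is released. I'll go over the square with the closing line across its 34 mm side, to keep the finger links clear of the quadrant and setting arm.

Call:
{"op": "carry_out", "data": {
  "motion": [
    [0,0,-0.18,-20,40,0,0.5],
    [0,0,-0.36,-40,80,0,0.5],
    [0,0,-0.54,-60,115,0,0.5],
    [0,0,-0.72,-76,144,0,0.5],
    [0,0,-0.9,-76,144,0,0.5]
  ]
}}

```text
clock: 8.43
position: [647.1, 52.2, 188.8]
ee_rot: [-0.487, 0.873, 0.0, 0.0]
contact_force: [0.3, -0.1, 0.2]
gripper_width: 64.4
grasp_force: 0.0
```

Call:
{"op": "carry_out", "data": {
  "motion": [
    [0,0,-0.18,0,0,0,0.5],
    [0,0,-0.36,0,0,0,0.5],
    [0,0,-0.54,0,0,0,0.5],
    [0,0,-0.72,0,0,0,0.5],
    [0,0,-0.8,0,0,0,0.5]
  ]
}}

```text
clock: 9.05
position: [646.4, 49.7, 189.3]
ee_rot: [0.787, -0.617, 0.0, -0.0]
contact_force: [0.2, 0.6, 0.7]
gripper_width: 64.1
grasp_force: 0.0
```

```bash
python3 - <<'E'
from h import *; from bench import *
s=read_state();print(s['clock'],s['gripper_width']);go(s,[647.5,52.5,86],.25)
d=get_image('scene');im=d['color'];P=proj(d,[450,-342,15]).astype(int);print(P)
w=get_image('wrist');W=w['color']
a=cv2.resize(im[P[1]-45:P[1]+45,P[0]-50:P[0]+50],(400,360));b=cv2.resize(W,(400,250));b=cv2.copyMakeBorder(b,0,110,0,0,0)
pickle.dump(w,open('w4.pkl','wb'));cv2.imwrite('pics/m4.png',np.hstack([a,b]))
E
```

```text
9.05 64.13245015042557
pos [646.4  49.7 189.3] shift [ -2.4  -1.7 103.3] turn [-0.     0.    -0.009]
[200 212]
```

View pics/m4.png

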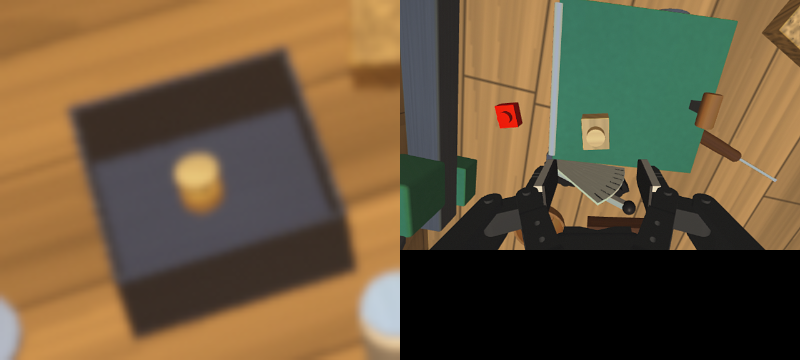

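The left half shows the round offcut standing in the bin at (200,182). In the right half (wrist) the square offcut at (595,132) is square to the open fingers. Going down to it.

Call:
{"op": "carry_out", "data": {
  "motion": [
    [0,0,0,-2,-2,35,0.5],
    [0,0,0,-2,-2,70,0.5],
    [0,0,0,-2,-2,90,0.5],
    [0,0,0,-2,-2,100,0.5],
    [0,0,0,-2,-2,102,0.5]
  ]
}}

```text
clock: 9.78
position: [648.0, 52.2, 86.9]
ee_rot: [0.786, -0.618, -0.0, 0.0]
contact_force: [-0.1, 0.1, 0.2]
gripper_width: 63.9
grasp_force: 0.0
```

Call:
{"op": "carry_out", "data": {
  "motion": [
    [0,0,0,0,0,0,-0.6],
    [0,0,0,0,0,0,-0.6],
    [0,0,0,0,0,0,-0.6],
    [0,0,0,0,0,0,-0.6]
  ]
}}

```text
clock: 10.28
position: [648.9, 52.5, 88.4]
ee_rot: [0.786, -0.618, 0.001, -0.001]
contact_force: [-1.3, -0.2, 5.4]
gripper_width: 32.7
grasp_force: 60.1
```

Call:
{"op": "carry_out", "data": {
  "motion": [
    [0,0,0,0,0,-45,-0.6],
    [0,0,0,10,7,-92,-0.6],
    [0,0,0,55,38,-92,-0.6],
    [0,0,0,105,73,-92,-0.6],
    [0,0,0,155,108,-92,-0.6]
  ]
}}

```text
clock: 10.9
position: [578.3, -125.0, 178.5]
ee_rot: [0.786, -0.618, -0.0, 0.0]
contact_force: [0.3, -0.4, -0.9]
gripper_width: 33.2
grasp_force: 59.5
```

Call:
{"op": "carry_out", "data": {
  "motion": [
    [0,0,0,48,33,0,-0.6],
    [0,0,0,95,67,0,-0.6],
    [0,0,0,135,94,0,-0.6],
    [0,0,0,159,111,0,-0.6],
    [0,0,0,159,111,0,-0.6]
  ]
}}

```text
clock: 11.52
position: [507.8, -306.0, 178.2]
ee_rot: [0.785, -0.62, -0.001, 0.0]
contact_force: [-0.2, -0.9, 0.0]
gripper_width: 33.0
grasp_force: 59.5
```

Call:
{"op": "carry_out", "data": {
  "motion": [
    [0,0,0,0,0,50,-0.6],
    [0,0,0,0,0,100,-0.6],
    [0,0,0,0,0,145,-0.6],
    [0,0,0,0,0,160,-0.6],
    [0,0,0,0,0,160,-0.6]
  ]
}}

```text
clock: 12.15
position: [509.4, -304.0, 18.6]
ee_rot: [0.786, -0.618, -0.001, 0.0]
contact_force: [-0.8, 0.3, 1.2]
gripper_width: 32.6
grasp_force: 59.5
```

Call:
{"op": "carry_out", "data": {
  "motion": [
    [0,0,0,0,0,0,0.1],
    [0,0,0,0,0,0,0.1],
    [0,0,0,0,0,0,0.1],
    [0,0,0,0,0,-55,0.1],
    [0,0,0,0,0,-110,0.1]
  ]
}}

```text
clock: 12.78
position: [508.8, -304.5, 130.3]
ee_rot: [0.786, -0.618, -0.0, 0.0]
contact_force: [1.3, -0.0, -0.2]
gripper_width: 47.2
grasp_force: 0.0
```

Call:
{"op": "carry_out", "data": {
  "motion": [
    [0,0,0.18,0,0,-50,1],
    [0,0,0.36,0,0,-90,1],
    [0,0,0.54,-10,-5,-110,1],
    [0,0,0.72,-60,-10,-110,1],
    [0,0,0.9,-110,-20,-110,1]
  ]
}}

```text
clock: 13.4
position: [502.3, -192.2, 239.7]
ee_rot: [-0.436, 0.9, -0.0, 0.001]
contact_force: [0.6, 0.6, 0.5]
gripper_width: 85.4
grasp_force: 0.0
```

```bash
python3 - <<'E'
from h import *; from bench import *
s=read_state();print(s['clock'],s['gripper_width']);go(s,[529,-10,240],np.pi/2+.11)
d=get_image('scene');im=d['color'];hsv=cv2.cvtColor(im,40)
m=cv2.inRange(hsv,(10,60,150),(30,200,255));m[:185]=0;m[245:]=0;m[:,:175]=0;m[:,235:]=0
for c in cv2.findContours(m,0,2)[0]:
    if cv2.contourArea(c)>8: M=cv2.moments(c);u=(M['m10']/M['m00'],M['m01']/M['m00']);print(u,cv2.contourArea(c),onz(d,u,30).round())
E
```

```text
13.4 85.3980531694105
pos [ 502.3 -192.2  239.7] shift [-159.5   92.    -0.2] turn [-0.001  0.001  0.792]
(225.9318600368324, 241.50092081031306) 90.5 [ 599. -299.   30.]
(176.63841807909603, 239.8700564971751) 29.5 [ 535. -438.   30.]
(215.83068783068782, 220.45149911816577) 94.5 [ 510. -306.   30.]
(199.24960505529225, 211.60505529225907) 105.5 [ 457. -345.   30.]
(230.76843657817108, 192.79351032448375) 113.0 [ 421. -228.   30.]
(181.34627831715207, 186.8122977346278) 51.5 [ 334. -373.   30.]
```

Both offcuts are in the bin, at (510,-306) and (457,-345). Now to the grip.

Call:
{"op": "carry_out", "data": {
  "motion": [
    [0,0,0.17,-45,25,0,1],
    [0,0,0.34,-90,52,0,1],
    [0,0,0.51,-130,75,0,1],
    [0,0,0.68,-159,92,0,1],
    [0,0,0.79,-159,92,0,0.7]
  ]
}}

```text
clock: 14.08
position: [527.9, -9.0, 239.5]
ee_rot: [-0.059, 0.998, 0.0, 0.0]
contact_force: [-0.6, -0.2, -0.4]
gripper_width: 73.0
grasp_force: 0.0
```

```bash
python3 - <<'E'
from h import *; from bench import *
s=read_state();print(s['clock'],s['gripper_width']);go(s,[529,-10,98],np.pi/2+.11)
d=get_image('wrist');hsv=cv2.cvtColor(d['color'],40)
m=cv2.inRange(hsv,(3,80,60),(18,255,200));m[:60]=0;m[300:]=0;m[:,:240]=0;m[:,400:]=0
cov=cv2.dilate(cv2.inRange(hsv,(65,90,30),(95,255,255)),np.ones((25,25)))
for c in cv2.findContours(m&cov,0,2)[0]:
    if cv2.contourArea(c)>150: r=cv2.minAreaRect(c);print(r,onz(d,r[0],148).round(1))
cv2.imwrite('pics/w5.png',d['color'])
E
```

```text
14.075 73.01995546456284
pos [527.9  -9.  239.5] shift [ -0.8  -1.2 141.5] turn [0.    0.001 0.009]
((316.0, 195.5), (21.0, 44.0), 90.0) [527.2  -9.5 148. ]
((319.50048828125, 136.0625), (11.29381275177002, 159.08392333984375), 89.5787124633789) [476.  -12.8 148. ]
```

Call:
{"op": "carry_out", "data": {
  "motion": [
    [0,0,0,0,-1,45,0.7],
    [0,0,0,0,-1,90,0.6],
    [0,0,0,0,-1,120,0.6],
    [0,0,0,0,-1,136,0.6],
    [0,0,0,0,-1,141,0.6]
  ]
}}

```text
clock: 14.75
position: [527.3, -12.6, 97.3]
ee_rot: [-0.06, 0.998, -0.0, -0.001]
contact_force: [0.2, 0.3, -0.3]
gripper_width: 68.4
grasp_force: 0.0
```

Call:
{"op": "carry_out", "data": {
  "motion": [
    [0,0,0,0,0,0,-0.8],
    [0,0,0,0,0,0,-0.8],
    [0,0,0,0,0,0,-0.8],
    [0,0,0,0,0,0,-0.8]
  ]
}}

```text
clock: 15.25
position: [528.0, -8.7, 99.7]
ee_rot: [-0.06, 0.998, 0.002, 0.001]
contact_force: [-7.0, 13.2, 6.5]
gripper_width: 39.2
grasp_force: 61.4
```

```bash
python3 - <<'E'
from h import *; from bench import *
s=read_state();print(s['clock'],s['gripper_width'],s['grasp_force'],s['position'])
# grip arc about hinge: radius & start angle, with steps in tool axes (x along -housing x, z down)
r=np.hypot(183,40);a=np.arctan2(40,183)
for th in(.1,.2,.3,.4,.5,.55,.6): print(th,'x',round(r*np.cos(a+th)-183,1),'up',round(r*np.sin(a+th)-40,1))
E
```

```text
15.25 39.184694814697714 61.41067028045654 [527.98802344  -8.69481487  99.65545795]
0.1 x -4.9 up 18.1
0.2 x -11.6 up 35.6
0.3 x -20.0 up 52.3
0.4 x -30.0 up 68.1
0.5 x -41.6 up 82.8
0.55 x -47.9 up 89.8
0.6 x -54.5 up 96.3
```

Grip held at 39 mm and 61 N. Lifting along the arc.

Call:
{"op": "carry_out", "data": {
  "motion": [
    [0,0,0,-2,2,-9,-0.8],
    [0,0,0,-5,2,-18,-0.8],
    [0,0,0,-8,2,-27,-0.8],
    [0,0,0,-12,2,-36,-0.8],
    [0,0,0,-16,2,-44,-0.8]
  ]
}}

```text
clock: 15.88
position: [541.9, -7.0, 140.2]
ee_rot: [-0.059, 0.998, 0.001, -0.002]
contact_force: [2.3, 6.1, -12.4]
gripper_width: 38.7
grasp_force: 61.7
```

Call:
{"op": "carry_out", "data": {
  "motion": [
    [0,0,0,-4,0,-8,-0.8],
    [0,0,0,-9,0,-16,-0.8],
    [0,0,0,-14,0,-24,-0.8],
    [0,0,0,-20,0,-31,-0.8],
    [0,0,0,-26,0,-39,-0.8]
  ]
}}

```text
clock: 16.5
position: [565.3, -4.0, 177.2]
ee_rot: [-0.059, 0.998, 0.001, -0.005]
contact_force: [0.8, 5.5, -15.4]
gripper_width: 38.5
grasp_force: 62.0
```

Call:
{"op": "carry_out", "data": {
  "motion": [
    [0,0,0,-3,0,-3,-0.8],
    [0,0,0,-6,0,-7,-0.8],
    [0,0,0,-9,0,-10,-0.8],
    [0,0,0,-12,0,-13,-0.8],
    [0,0,0,-12,0,-13,-0.8]
  ]
}}

```text
clock: 17.12
position: [576.3, -2.6, 189.5]
ee_rot: [-0.059, 0.998, 0.001, -0.007]
contact_force: [-3.0, 5.2, -13.1]
gripper_width: 39.0
grasp_force: 62.0
```

```bash
python3 - <<'E'
from h import *; from bench import *
s=read_state();print(s['clock'],s['gripper_width'],s['grasp_force'],s['position'],s['contact_force'])
d=get_image('scene');t=get_image('top');w=get_image('wrist')
h=np.array([711,10.5,100.]);ex=np.array([np.cos(.11),np.sin(.11),0])
v=s['position']-[528,-8.7,99.7]; print('dx',v@ex,'up',v[2])
# expected +y / -y near cover corners for some angles
ey=np.array([-ex[1],ex[0],0])
for th in(.5,.6,.7):
    for sy in(102,-102): 
        p=h+206*(-np.cos(th)*ex+np.sin(th)*np.array([0,0,1]))+sy*ey; print(th,sy,proj(d,p).round(1),proj(t,p).round(1))
c=[cv2.resize(d['color'][130:255,250:380],(416,400),interpolation=2),cv2.resize(t['color'][150:250,270:366],(384,400),interpolation=2)]
pickle.dump(d,open('s6.pkl','wb'));pickle.dump(t,open('t6.pkl','wb'));pickle.dump(w,open('w6.pkl','wb'))
cv2.imwrite('pics/f6.png',np.hstack([*c])[:, :800]);cv2.imwrite('pics/w6.png',w['color'])
E
```

```text
17.125 38.958745205667 62.038525342941284 [576.30541264  -2.6346408  189.53292765] [ -3.03926138   5.17268579 -13.11161786]
dx 48.679304285584145 up 89.83292764753601
0.5 102 [333.3 151.7] [294.2 215.8]
0.5 -102 [274.6 175.6] [351.6 210.7]
0.6 102 [335.4 150.1] [293.7 212.5]
0.6 -102 [276.  174.3] [351.8 207.4]
0.7 102 [337.7 149. ] [293.2 208.7]
0.7 -102 [277.7 173.5] [351.9 203.5]
```

View pics/f6.png

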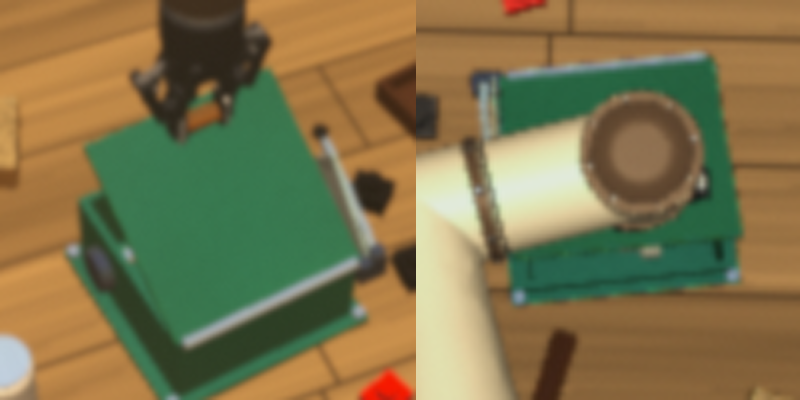

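The scene half (left) shows the cover raised, with the grip pinched at (205,118), nearly parallel to the setting arm at (322,130) to (372,255). In the top half (right) the cover's near corner is at (742,236), which gives about 0.55 rad, in agreement with the arc. Now I'll fit the marker angle more closely.

```bash
python3 - <<'E'
from h import *
from scipy.optimize import minimize_scalar as ms
w,t,sc=[pickle.load(open(f,'rb')) for f in('w1.pkl','top0.pkl','scene0.pkl')]
ex=np.array([np.cos(.11),np.sin(.11),0]);ey=np.array([-ex[1],ex[0],0])
for off in(0,4):
  for n,d,u in(('w',w,(455.1,194)),('t',t,(288.1,196.1)),('s',sc,(350.4,170.6))):
    f=lambda th:np.linalg.norm(proj(d,np.array([711,10.5,100])+128*(-np.cos(th)*ex+np.sin(th)*np.array([0,0,1]))+118*ey+off*np.array([0,0,1]))-u)
    r=ms(f,bounds=(.2,.8),method='bounded');print(off,n,r.x.round(3),r.fun.round(2))
E
```

```text
0 w 0.597 0.91
0 t 0.586 0.19
0 s 0.649 0.62
4 w 0.581 0.31
4 t 0.582 0.15
4 s 0.628 0.15
```

Call:
{"op": "carry_out", "data": {
  "motion": [
    [0,0,0,-2,0,-2,-0.8],
    [0,0,0,-4,0,-4,-0.8],
    [0,0,0,-5,0,-5,-0.8],
    [0,0,0,-5,0,-5,-0.8],
    [0,0,0,-5,0,-5,-0.8]
  ]
}}

```text
clock: 17.9
position: [580.7, -2.1, 194.0]
ee_rot: [-0.059, 0.998, 0.001, -0.007]
contact_force: [-3.1, 5.2, -14.0]
gripper_width: 38.4
grasp_force: 62.0
```

Call:
{"op": "carry_out", "data": {
  "motion": [
    [0,0,0,0,0,0,-0.8],
    [0,0,0,0,0,0,-0.8],
    [0,0,0,0,0,0,-0.8],
    [0,0,0,0,0,0,-0.8]
  ]
}}

```text
clock: 18.4
position: [580.8, -2.1, 194.0]
ee_rot: [-0.059, 0.998, 0.001, -0.007]
contact_force: [-3.7, 5.6, -14.0]
gripper_width: 38.8
grasp_force: 62.0
```

The cover is steady at about 0.585 rad and the marker is at about 0.59. Handing in.

```bash
python3 -c "
from bench import *
print(job_done())"
```

```text
the job is handed in; nothing more can be done
None
```

Job handed in, with no verdict returned: both offcuts are in the scrap bin, and the gripper is holding the cover still at about 0.585 rad, against about 0.59 rad measured for the setting arm.

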